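# Load the sample slide and hold its index plunger open

## Robot

A 6-joint arm with a two-finger parallel gripper is mounted at the origin on the work surface. World frame = base frame: x ahead of the robot, y to its left, z up, the work surface at z = 0. Lengths are in mm, angles in rad, forces in N, time in s.
With the tool pointing down it reaches from about 350 to 725 mm from the base axis. Payload 4.3 kg.
Tool frame: the origin (TCP) lies midway between the tips of the shut fingers; the grasp point (between the pads) lies 19 mm behind it; z points along the fingers, y is the line along which they close (so a half turn about z gives the same grasp; the last joint's range is limited). The gripper opens to 85 mm and grips with 20 to 120 N. Pads are 22 mm wide; open, the fingers measure 114 mm over their backs; the gripper's body (76 mm by 85 mm) begins 54 mm behind the grasp point. The pads swing forward as they close: fully open they stand 13 mm farther back than shut.
Start: joints at [-1.418, 0.377, 0.081, 1.274, 0, 1.46], TCP at [149.386, -555.293, 231.329] pointing down, gripper open.
Joint ranges: [-2.72, 2.72], [-0.84, 1.66], [-1.02, 1.22], [-1.77, 2.12], [-1.37, 1.28], [-3.14, 3.14]. Speed limits (rad/s): [2.57, 2.57, 3.14, 3.14, 3.14, 3.14].

## Interface

Orientations are given as a unit quaternion [x, y, z, w].
In Python, from bench import arm, ticket, grab_frame gives the robot as it stands (arm), with the cameras as plain functions and the job (ticket).
- The arm moves only by the tool drive_effector, called after "Request:" as name(argument=value, ...) on one line, values as JSON. Schema: {"type":"object","properties":{"increments":{"type":"string"},"force":{"type":"number"},"only":{"type":"string"},"quiet":{"type":"boolean"},"lines":{"type":"string"}},"required":["increments"],"additionalProperties":false}. increments is a string of 1 to 12 rows, parted by semicolons, with the numbers parted by commas; each row has 7 numbers: the finger opening in mm, then dx, dy, dz in mm, then a rotation vector rx, ry, rz in rad; each row shifts and turns the commanded pose from where the row before left it, along the tool's axes as they then stand; what a row does not reach is not made up. A row lasts 1/12 s, in which the tool goes at most 41.7 mm and 0.125 rad, less where a joint would pass 70% of its speed; a pose out of reach is approached as far as the arm can. The fingers move at their own pace and stop on an object; force is the grip in N (left out, the last holds). Time passes only in rows, so rows that do not move let the fingers close. The tool returns the time, the measured TCP pose, the force, the opening and the grip force at its end. only (a regular expression) keeps the lines of the reply that match it, lines (a string "A,B") keeps lines A to B, and quiet returns only ok. Input that does not fit is refused with a message, and nothing moves.
- arm.sense(): the state, without advancing time (a new reading comes with each control period).
- grab_frame(name): name is "scene" or "side" or "wrist"; returns a dict with "frame" (480x640x3 uint8, blue, green, red), "fx", "fy", "cx", "cy" (pixels), "rvec" (rotation vector, rad) and "tvec" (3), from world to camera coordinates, as OpenCV has them. Camera axes: x right, y down, z forward; pixel columns grow to the right and rows downward; lengths in mm; the calibration is good to about 2 mm. A picture is of the moment at which its call begins. There is no depth.
- ticket.hand_in(): hands the job in; it is judged then, once.
The state is a dict: "t": time; "q": joint angles; "dq": joint speeds; "joint_torque": joint torques, N m; "eef_pos": TCP position; "ee_rot": TCP orientation; "contact_force": force on the tool from outside, world axes, zero at the start; "ft_torque": the same for the moment, N m; "grip_width": finger opening in mm; "finger_force": force on a finger pad.
Only numpy, scipy, OpenCV 4.12 (cv2) and the standard library are available. Lean on these libraries where they do the work, as an engineer would, in place of code of your own. Each camera call takes 0.05 s, during which the arm holds its last target. There are 200 camera calls.

## Task

Put the two blue-capped vials into the two empty vial pockets of the blue sample block, one in each, upright and right down on the pocket floor, and let go of them. Then grip the red knob of the spring index plunger, pull it straight up until it stops so that its pin is clear of the hole in the block, and finish while still holding it fully up (it springs back if released), so that a colleague can shift the slide. Leave the yellow-capped vial, the white-capped vials and the steel beaker where they are.

Things in the scene. Friction and masses are not known exactly. Their poses are not given: they have to be found in the camera images.
- vial_1: sealed amber glass sample vial, rigid, 24 mm diameter all the way up, 65 mm high in all, about 45 g, blue screw cap (top 15 mm). Origin at the centre of its underside, z up along the vial. Starts upright on the bench; to be loaded, into either empty pocket.
- vial_2: sealed amber glass sample vial, rigid, 24 mm diameter all the way up, 65 mm high in all, about 45 g, blue screw cap (top 15 mm). Origin at the centre of its underside, z up along the vial. Starts upright on the bench; to be loaded, into either empty pocket.
- standard: sealed amber glass sample vial, rigid, 24 mm diameter all the way up, 65 mm high in all, about 45 g, yellow screw cap (top 15 mm). Origin at the centre of its underside, z up along the vial. The check standard: stands on the bench among the others and stays there.
- seated_1: sealed amber glass sample vial, rigid, 24 mm diameter all the way up, 65 mm high in all, about 45 g, white screw cap (top 15 mm). Origin at the centre of its underside, z up along the vial. Already in the second pocket, between the two empty ones; stays there.
- seated_2: sealed amber glass sample vial, rigid, 24 mm diameter all the way up, 65 mm high in all, about 45 g, white screw cap (top 15 mm). Origin at the centre of its underside, z up along the vial. Already in the fourth pocket, nearest the plunger; stays there.
- beaker: open stainless steel beaker, 80 mm diameter, 75 mm high, standing on the bench; stays there. Origin at the centre of its underside.
- slide: sample slide, fixed to the bench, level: aluminium base plate 110 (its x) x 340 (its y) x 12 mm under a blue block 60 x 300 x 45 mm, whose top is 57 mm above the bench. Origin: centre of the plate underside; z up, y along the row of four pockets at x = 0, y = +122, +64, +6, -52 mm (first and third empty). The block does not move in this job, even with the plunger up.
- pocket_a (a point): centre of the mouth, level with the block's top, of the empty pocket at the end far from the plunger (slide y = +122 mm): round blind bore, 27 mm diameter, 25 mm deep, small chamfer; a seated vial stands 40 mm proud of the block. Axes as the slide's.
- pocket_b (a point): the same for the other empty pocket, third in the row (slide y = +6 mm), between the two white-capped vials. Axes as the slide's.
- seat_hole (a point): centre of the mouth of the plunger seat hole, a 13 mm hole in the block top (slide x = 0, y = -115 mm); at rest the 8 mm pin stands 10 mm deep in it. Over it a dark steel bridge, 98 mm (slide x) x 34 mm (slide y), 12 mm thick, its top 81 mm above the bench, spans the block and guides the plunger.
- knob (a point): centre of the red plunger knob, an upright plain cylinder 24 mm in diameter and 30 mm high, with a free gap of 6 mm between it and the bridge at rest (point 102 mm above the bench at rest); the pin hangs below it on the same axis. Moves up with the plunger.
- plunger (a joint): lift of the plunger (m): 0 = seated, pin 10 mm in its hole; slides straight up to a hard stop at 0.018 (pin tip then 8 mm above the block). The spring pulls it down with about 6 N at 0 and 10 N at the stop, so it drops back when let go.

How it is judged:
By the outcome, as a careful person would: the job done as asked, in the order asked, and still so for the second after the job is handed in, while the arm keeps its last pose, push and grip.
It also fails if it takes over 61 s, if anything falls off the work surface, if the arm or the gripper's body presses on something with over 40 N, if the wrist force passes 120 N, or if a joint passes its speed limit or range.

## Working session

There is one attempt and no reset: what is moved stays moved. The work goes in short steps, Python scripts to look and compute and a tool call to move; the robot and the scene stay as the last step left them, time stands still between calls to the robot, and variables do not carry over. Pictures are saved under pics/ and viewed, at most 10 in all, crops included, and the job is handed in when it is done.

```bash
ls; mkdir -p pics
```

Run:
```python
from bench import arm, ticket, grab_frame
import cv2,json
for n in ("scene","side"):
    f=grab_frame(n); cv2.imwrite(f"pics/{n}0.png",f["frame"]); print(n,f["fx"],f["fy"],f["cx"],f["cy"],f["rvec"],f["tvec"])
s=arm.sense(); print(s)
```

```text
bench.py
pics
scene 593.2097745885101 593.2097745885101 319.94613203308916 239.5248580232031 [ 1.21614475  2.15163144 -1.11335704] [ 304.11931654 -225.08334756 1459.59824377]
side 534.5474988279211 534.5474988279211 316.36421522527723 239.8403553870066 [ 2.288685   -0.26618652  0.10316958] [-579.11528932  156.9749933   899.40543521]
{'t': 0.1, 'q': array([-1.41827488e+00,  3.77986815e-01,  7.97859364e-02,  1.27436923e+00,
        7.92284662e-06,  1.46046003e+00]), 'dq': array([ 0.00133299, -0.00126499,  0.00282865, -0.00105877, -0.00079453,
       -0.00021727]), 'joint_torque': array([ 1.37984429e-03, -4.64694536e+01,  2.70582211e+01,  1.20517457e-02,
       -1.28381234e-04,  2.93962700e-06]), 'eef_pos': array([ 149.31084142, -554.69367917,  230.46634143]), 'ee_rot': array([ 9.91375261e-01,  1.31050771e-01, -1.47449290e-05, -8.86779142e-04]), 'contact_force': array([ 0.86703433,  0.64529554, -0.45359826]), 'ft_torque': array([-0.02533675, -0.01772626, -0.01910804]), 'finger_force': 0.0, 'grip_width': 85.43731993406467}
```

View pics/scene0.png

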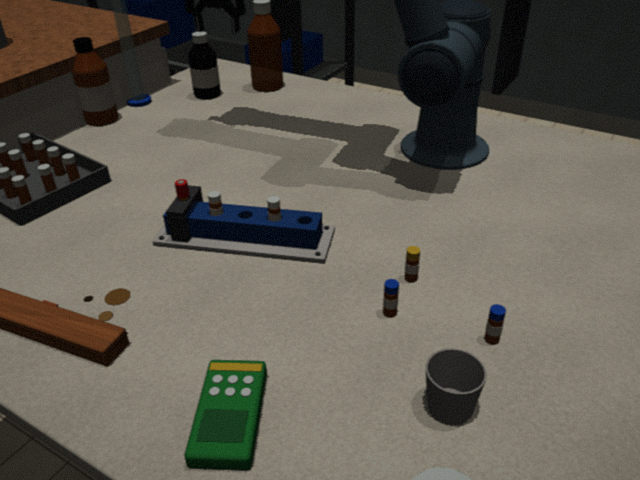

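View pics/side0.png

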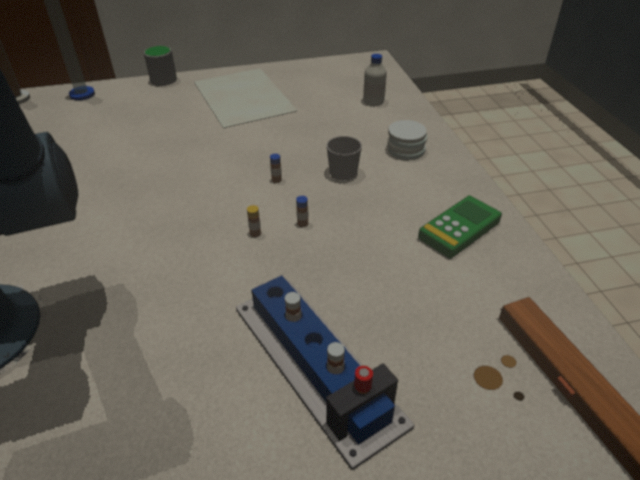

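The scene view shows the slide with its plunger at the left (knob ~182,187) and pockets at ~(245,215) and (305,219). The blue vials are at ~(391,285) and (497,312), the yellow one at (413,250). The side view shows the same: blue caps at (276,158) and (302,201), knob at (363,377). I'll enlarge both views to read pixels more closely.

Run:
```python
import cv2
a=cv2.imread("pics/scene0.png")[170:350,150:350]; cv2.imwrite("pics/sc1.png",cv2.resize(a[:100],None,fx=4,fy=4,interpolation=cv2.INTER_CUBIC))
b=cv2.imread("pics/side0.png")[260:470,230:420]; b=cv2.resize(b,None,fx=2.8,fy=2.8,interpolation=cv2.INTER_CUBIC); cv2.imwrite("pics/sd1.png",b)
import numpy as np
for n in("scene","side"):
    im=cv2.imread(f"pics/{n}0.png"); h=cv2.cvtColor(im,cv2.COLOR_BGR2HSV)
    for nm,lo,hi in(("blue",(110,150,60),(125,255,255)),("yel",(18,150,70),(32,255,255)),("red",(0,190,90),(4,255,255)),("red2",(174,190,90),(180,255,255))):
        k,l,st,c=cv2.connectedComponentsWithStats(cv2.inRange(h,lo,hi))
        print(n,nm,[(st[i].tolist(),c[i].round(1).tolist()) for i in range(1,k) if st[i][4]>25])
```

```text
scene blue [([128, 96, 22, 8, 67], [140.0, 100.2]), ([385, 279, 13, 10, 93], [391.3, 283.6]), ([491, 305, 14, 10, 111], [497.5, 309.4])]
scene yel [([407, 246, 13, 9, 84], [413.1, 250.0]), ([209, 363, 53, 8, 385], [235.6, 366.5])]
scene red []
scene red2 []
side blue [([83, 88, 10, 8, 39], [88.3, 91.4]), ([71, 93, 11, 5, 32], [75.6, 95.5])]
side yel [([248, 206, 10, 7, 54], [252.2, 209.2]), ([425, 224, 32, 21, 163], [440.8, 234.3])]
side red [([356, 370, 16, 11, 59], [363.7, 376.1])]
side red2 []
```

View pics/sc1.png

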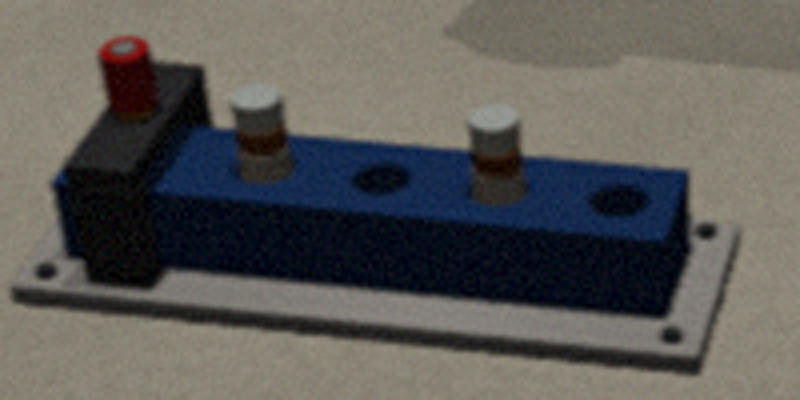

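View pics/sd1.png

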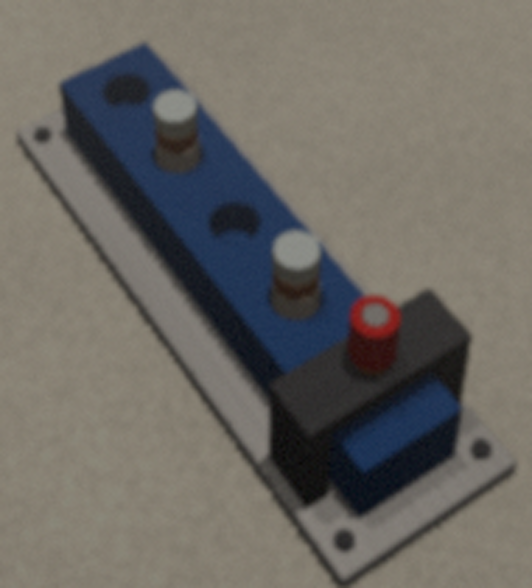

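Scene crop: knob top (125,48), white cap tops (257,95) and (494,118), pocket mouths b (382,180) and a (619,200). Side crop: knob top (375,316), white caps (176,105) and (297,248), pocket a (126,90), b (235,220). Next I need the vials up close.

Run:
```python
import cv2,numpy as np
a=cv2.imread("pics/scene0.png")[240:350,375:515]; b=cv2.imread("pics/side0.png")[145:245,240:320]
c=np.full((600,780,3),255,np.uint8)
A=cv2.resize(a,None,fx=5,fy=5,interpolation=cv2.INTER_CUBIC)[:,:] 
A=cv2.resize(a,None,fx=3,fy=3,interpolation=cv2.INTER_CUBIC);B=cv2.resize(b,None,fx=4,fy=4,interpolation=cv2.INTER_CUBIC)
c[:330,:420]=A;c[:400,440:760]=B
cv2.imwrite("pics/v1.png",c[:420])
```

```text
(no output)
```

View pics/v1.png

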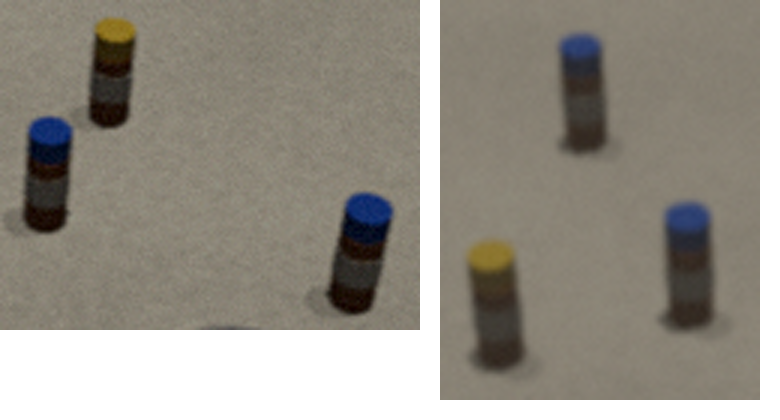

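The crop shows cap-top centres. Scene: yellow (115,31), near blue (50,132), far blue (368,208). Side: far blue (581,48), yellow (491,257), near blue (688,217). Solving for positions now.

Create loc.py:
```python
import numpy as np, cv2
from scipy.optimize import least_squares
C={"scene":(593.21,319.946,239.525,[1.21614475,2.15163144,-1.11335704],[304.11931654,-225.08334756,1459.59824377]),
"side":(534.5475,316.3642,239.8404,[2.288685,-0.26618652,0.10316958],[-579.11528932,156.9749933,899.40543521])}
def proj(n,P):
    f,cx,cy,r,t=C[n]; return cv2.projectPoints(np.float64(P).reshape(-1,1,3),np.float64(r),np.float64(t),np.float64([[f,0,cx],[0,f,cy],[0,0,1]]),None)[0].reshape(-1,2)
def px(u,k,o): return (np.array(u)+.5)/k-.5+np.array(o)
```

Run:
```python
from loc import *
S=lambda u:px(u,3,(375,240)); D=lambda u:px(np.array(u)-[440,0],4,(240,145))
for n,a,b in(("yellow",(115,31),(491,257)),("near",(50,132),(688,217)),("far",(368,208),(581,48))):
    ob=np.r_[S(a),D(b)]
    r=least_squares(lambda p:np.r_[proj("scene",p)[0],proj("side",p)[0]]-ob,[400,0,65])
    r2=least_squares(lambda p:np.r_[proj("scene",[*p,65])[0],proj("side",[*p,65])[0]]-ob,[400,0])
    print(n,r.x.round(1),"z65:",r2.x.round(1),r2.fun.round(2))
sl=np.float64([[0,-115,117],[0,64,97],[0,-52,97],[0,122,57],[0,6,57]])
s=px([(125,48),(494,118),(257,95),(619,200),(382,180)],4,(150,170)); d=px([(375,316),(176,105),(297,248),(126,90),(235,220)],2.8,(230,260))
def W(p):
    c,q=np.cos(p[2]),np.sin(p[2]); return sl@np.float64([[c,-q,0],[q,c,0],[0,0,1]]).T+[p[0],p[1],0]
best=min((least_squares(lambda p:np.r_[proj("scene",W(p))-s,proj("side",W(p))-d].ravel(),[400,-100,y]) for y in(0,1.57,3.14,-1.57)),key=lambda r:r.cost)
print("slide",best.x.round(3),best.fun.reshape(-1,2).round(1).tolist()); print(W(best.x).round(1))
for i in range(5):
    r=least_squares(lambda p:np.r_[proj("scene",p)[0]-s[i],proj("side",p)[0]-d[i]],W(best.x)[i]); print("tri",r.x.round(1))
```

```text
yellow [499.6 139.8  63.9] z65: [499.9 139.7] [-0.19 -0.36  0.04 -0.54]
near [599.  147.4  64.2] z65: [599.3 147.4] [-0.07 -0.26  0.1  -0.35]
far [572.6 311.2  64.4] z65: [572.9 311.1] [-0.23  0.01 -0.19 -0.54]
slide [ 5.48978e+02 -1.93227e+02  3.56000e-01] [[-0.5, 0.2], [-0.3, -0.1], [-0.5, 0.3], [-0.3, 0.2], [-0.3, -0.5], [-0.3, -0.7], [-0.3, -0.2], [-0.3, 0.0], [0.2, -0.3], [-0.4, 0.1]]
[[ 589.1 -301.   117. ]
 [ 526.7 -133.2   97. ]
 [ 567.1 -242.    97. ]
 [ 506.4  -78.9   57. ]
 [ 546.9 -187.6   57. ]]
tri [ 588.8 -301.5  116.6]
tri [ 526.9 -133.    96.6]
tri [ 567.2 -241.8   97.3]
tri [505.8 -79.   56.8]
tri [ 547.5 -186.9   56.4]
```

Create go.py:
```python
# python3 go.py x y z [yaw of tool x] -> remaining shift in tool axes
import sys, numpy as np
from bench import arm, ticket, grab_frame
from scipy.spatial.transform import Rotation as R
s=arm.sense(); Q=R.from_quat(s["ee_rot"]); p=np.array(s["eef_pos"]); t=np.float64(sys.argv[1:4])
yaw=float(sys.argv[4]) if len(sys.argv)>4 else 0.356+np.pi/2
T=R.from_euler("z",yaw)*R.from_euler("x",np.pi)
print("t",round(s["t"],2),"pos",p.round(1),"F",s["contact_force"].round(1),"w",round(s["grip_width"],1),"ff",round(s["finger_force"],1))
print("shift now-axes",Q.inv().apply(t-p).round(1),"shift target-axes",T.inv().apply(t-p).round(1),"rot",(Q.inv()*T).as_rotvec().round(4))
```

Run:
```python
from loc import *
ob=[455,370,344,147]
print(least_squares(lambda p:np.r_[proj("scene",p)[0],proj("side",p)[0]]-ob,[600,200,75]).x)
```

```text
[725.90138308 302.19229544  72.02911033]
```

Request:
drive_effector(increments="60,0,0,0,0,0,-0.125;60,0,0,0,0,0,-0.125;60,0,0,0,0,0,-0.125;60,0,0,0,0,0,-0.125;60,0,0,0,0,0,-0.125;60,0,0,0,0,0,-0.125;60,0,0,0,0,0,-0.125;60,0,0,0,0,0,-0.125;60,0,0,0,0,0,-0.125;60,0,0,0,0,0,-0.125;60,0,0,0,0,0,-0.125;60,0,0,0,0,0,-0.125", force=30)

```text
t: 1.1
eef_pos: [149.3, -554.9, 230.8]
ee_rot: [0.634, 0.774, 0.0, -0.0]
contact_force: [-0.0, -0.6, 0.4]
grip_width: 60.1
finger_force: 0.0
```

```bash
python3 go.py 599.3 147.4 180
```

```text
t 1.1 pos [ 149.3 -554.9  230.8] F [-0.  -0.6  0.4] w 60.1 ff 0.0
shift now-axes [599.9 579.4  51.5] shift target-axes [501.5 666.5  50.8] rot [ 0.0002 -0.0011 -0.1578]
```

Request:
drive_effector(increments="60,0,0,0,0,0,-0.08;60,0,0,0,0,0,-0.078;60,24,32,2,0,0,0;60,24,32,2,0,0,0;60,24,32,2,0,0,0;60,24,32,2,0,0,0;60,24,32,2,0,0,0;60,24,32,2,0,0,0;60,24,32,2,0,0,0;60,24,32,2,0,0,0;60,24,32,2,0,0,0;60,24,32,2,0,0,0")

```text
t: 2.1
eef_pos: [368.0, -218.1, 211.0]
ee_rot: [0.573, 0.819, -0.0, -0.0]
contact_force: [2.1, -0.9, -0.6]
grip_width: 60.2
finger_force: 0.0
```

Request:
drive_effector(increments="60,24,32,2,0,0,0;60,24,32,2,0,0,0;60,24,32,2,0,0,0;60,24,32,2,0,0,0;60,24,32,2,0,0,0;60,24,32,2,0,0,0;60,24,32,2,0,0,0;60,24,32,2,0,0,0;60,24,32,4,0,0,0;60,24,32,4,0,0,0")

```text
t: 2.93
eef_pos: [586.5, 117.0, 186.7]
ee_rot: [0.573, 0.82, -0.0, -0.0]
contact_force: [1.5, -1.2, 0.6]
grip_width: 60.0
finger_force: 0.0
```

```bash
python3 go.py 599.3 147.4 180
```

```text
t 2.93 pos [586.5 117.  186.7] F [ 1.5 -1.2  0.6] w 60.0 ff 0.0
shift now-axes [24.1 22.5  6.7] shift target-axes [24.  22.6  6.7] rot [-0.0006  0.0001 -0.0056]
```

Request:
drive_effector(increments="60,22,24,5,0,0,-0.004;60,0,0,0,0,0,0;60,0,0,0,0,0,0")

```text
t: 3.18
eef_pos: [600.6, 145.3, 180.8]
ee_rot: [0.57, 0.821, -0.001, -0.001]
contact_force: [0.1, 0.3, 0.0]
grip_width: 60.0
finger_force: 0.0
```

```bash
python3 go.py 599.3 147.4 180
```

Run:
```python
from bench import arm, ticket, grab_frame
import cv2
f=grab_frame("wrist"); cv2.imwrite("pics/w1.png",f["frame"]); print([f[k] for k in("fx","cx","cy","rvec","tvec")])
K=__import__("numpy").array([[f["fx"],0,f["cx"]],[0,f["fy"],f["cy"]],[0,0,1.]])
print(cv2.projectPoints(__import__("numpy").array([[599.3,147.4,65.],[599.3,147.4,0]]),f["rvec"],f["tvec"],K,None)[0].ravel())
```

```text
t 3.18 pos [600.6 145.3 180.8] F [0.1 0.3 0. ] w 60.0 ff 0.0
shift now-axes [ 2.4 -0.5  0.8] shift target-axes [ 2.4 -0.5  0.8] rot [-0.0024 -0.0001  0.0008]
[402.5372028357197, 326.5383370855664, 241.70073033028487, array([-2.83227767, -0.51100967, -0.06625276]), array([-612.14185413,  -92.34627863,  310.96496001])]
[327.73730253 232.21709821 327.63683563 213.04481254]
```

View pics/w1.png

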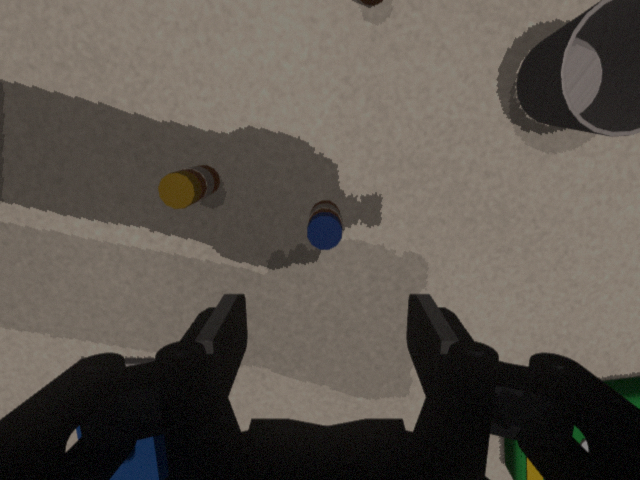

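The wrist view shows the blue cap centred at (325,230), against a predicted (328,232), and midway between the fingers (246 and 407). That agrees to about 1.5 mm, so I descend and grip.

Request:
drive_effector(increments="60,2.4,-0.5,20,0,0,0;60,0,0,30,0,0,0;60,0,0,30,0,0,0;60,0,0,30,0,0,0;60,0,0,25,0,0,0;60,0,0,15.5,0,0,0;60,0,0,0,0,0,0;60,0,0,0,0,0,0")

```text
t: 3.9
eef_pos: [598.3, 144.5, 31.6]
ee_rot: [0.572, 0.82, -0.001, -0.001]
contact_force: [0.6, -0.1, 0.8]
grip_width: 59.6
finger_force: 0.0
```

```bash
python3 go.py 599.3 147.4 30
```

```text
t 3.9 pos [598.3 144.5  31.6] F [ 0.6 -0.1  0.8] w 59.6 ff 0.0
shift now-axes [2.4 1.9 1.6] shift target-axes [2.4 1.9 1.6] rot [-0.0025 -0.0002 -0.0038]
```

Request:
drive_effector(increments="20,0,0,0,0,0,0;20,0,0,0,0,0,0;20,0,0,0,0,0,0;20,0,0,0,0,0,0;20,0,0,0,0,0,0;20,0,0,0,0,0,0", force=30)

```text
t: 4.4
eef_pos: [601.2, 146.0, 33.7]
ee_rot: [0.572, 0.821, 0.001, 0.001]
contact_force: [-1.9, -2.1, 6.3]
grip_width: 22.9
finger_force: 29.4
```

```bash
python3 go.py 599.3 147.4 30
```

```text
t 4.4 pos [601.2 146.   33.7] F [-1.9 -2.1  6.3] w 22.9 ff 29.4
shift now-axes [ 2.  -1.3  3.7] shift target-axes [ 2.  -1.2  3.7] rot [ 0.0031  0.0014 -0.002 ]
```

Request:
drive_effector(increments="20,0,0,-10,0,0,0;20,0,0,-30,0,0,0;20,0,0,-35,0,0,0;20,0,0,-35,0,0,0;20,0,0,-10,0,0,0;20,0,0,0,0,0,0", force=40)

```text
t: 4.9
eef_pos: [602.7, 146.6, 156.7]
ee_rot: [0.571, 0.821, 0.003, 0.003]
contact_force: [0.6, 0.5, -0.4]
grip_width: 22.8
finger_force: 39.3
```

```bash
python3 go.py 546.9 -187.6 140
```

```text
t 4.9 pos [602.7 146.6 156.7] F [ 0.6  0.5 -0.4] w 22.8 ff 39.3
shift now-axes [-294.1 -168.4   15.8] shift target-axes [-293.8 -168.7   16.7] rot [ 0.0084  0.0018 -0.0018]
```

Request:
drive_effector(increments="20,-20,-11,0,0,0,0;20,-34,-19.5,2,0,0,0;20,-34,-19.5,2,0,0,0;20,-34,-19.5,2,0,0,0;20,-34,-19.5,2,0,0,0;20,-34,-19.5,2,0,0,0;20,-34,-19.5,2,0,0,0;20,-34,-19.5,2,0,0,0;20,-24,-14,2,0,0,0;20,-12,-7,0,0,0,0;20,0,0,0,0,0,0;20,0,0,0,0,0,0")

```text
t: 5.9
eef_pos: [542.8, -187.7, 134.7]
ee_rot: [0.572, 0.82, 0.0, -0.001]
contact_force: [0.1, 0.8, -0.8]
grip_width: 23.0
finger_force: 39.4
```

```bash
python3 go.py 546.9 -187.6 140
```

Create wr.py:
```python
import sys,cv2,numpy as np
from bench import arm, ticket, grab_frame
f=grab_frame("wrist"); cv2.imwrite(f"pics/{sys.argv[1]}.png",f["frame"])
K=np.array([[f["fx"],0,f["cx"]],[0,f["fy"],f["cy"]],[0,0,1.]])
P=np.float64(eval(sys.argv[2])); print(cv2.projectPoints(P,f["rvec"],f["tvec"],K,None)[0].reshape(-1,2).round(1).tolist())
print("cam",f["rvec"],f["tvec"],f["fx"],f["cx"],f["cy"])
```

```bash
python3 wr.py w2 '[[546.9,-187.6,57],[526.7,-133.2,97],[567.1,-242,97],[506.4,-78.9,57],[589.1,-301,117]]'
```

```text
t 5.9 pos [ 542.8 -187.7  134.7] F [ 0.1  0.8 -0.8] w 23.0 ff 39.4
shift now-axes [-1.3  3.9 -5.3] shift target-axes [-1.3  3.9 -5.3] rot [-0.001  -0.0023 -0.003 ]
[[335.3, 254.9], [337.7, 155.1], [336.6, 385.8], [335.8, 31.6], [337.2, 517.9]]
cam [-2.8355705  -0.50574602 -0.06703545] [-443.28397463 -359.73693017  189.97177264] 402.5372028357197 326.5383370855664 241.70073033028487
```

View pics/w2.png

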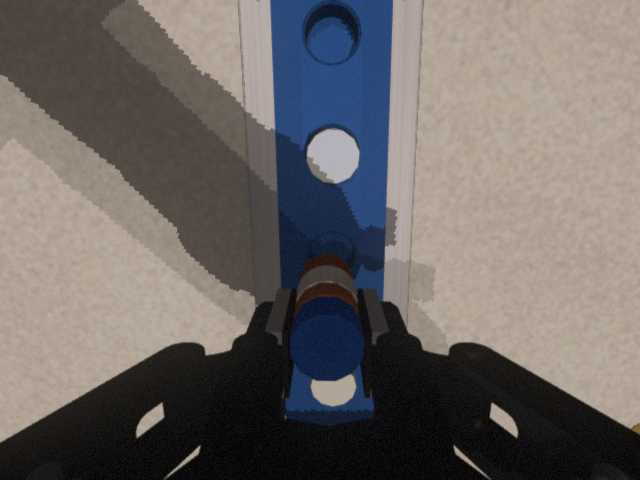

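The wrist view shows pocket a at (332,33), the white caps at (333,156) and (333,388), and the held vial at x≈327. The row sits about 4 px left of the scene-based prediction. To find which camera is biased, I'll project the TCP and enlarge the crop.

Run:
```python
import cv2,numpy as np
from scipy.spatial.transform import Rotation as R
K=np.array([[402.54,0,326.54],[0,402.54,241.7],[0,0,1.]]); rv=np.array([-2.8355705,-0.50574602,-0.06703545]);tv=np.array([-443.28397463,-359.73693017,189.97177264])
Q=R.from_quat([.572,.82,0,-.001]);p=np.array([542.8,-187.7,134.7])
from bench import arm, ticket, grab_frame
s=arm.sense();Q=R.from_quat(s["ee_rot"]);p=s["eef_pos"]
L=[p+Q.apply([0,0,d]) for d in(33,0,-19,-32)]
print(cv2.projectPoints(np.array(L),rv,tv,K,None)[0].reshape(-1,2).round(1).tolist())
Rc=R.from_rotvec(rv).inv(); c=-Rc.apply(tv); print("cam in tool",Q.inv().apply(c-p).round(1),(Q.inv()*Rc).as_rotvec().round(4))
a=cv2.imread("pics/w2.png")[110:400,230:430]; cv2.imwrite("pics/w2c.png",cv2.convertScaleAbs(cv2.resize(a[:200],None,fx=3,fy=3,interpolation=cv2.INTER_CUBIC),alpha=1.8))
```

```text
[[330.1, 279.2], [330.9, 309.5], [331.5, 333.4], [332.1, 353.9]]
cam in tool [  65.9   -1.7 -142.3] [-0.2097 -0.2091  1.5623]
```

View pics/w2c.png

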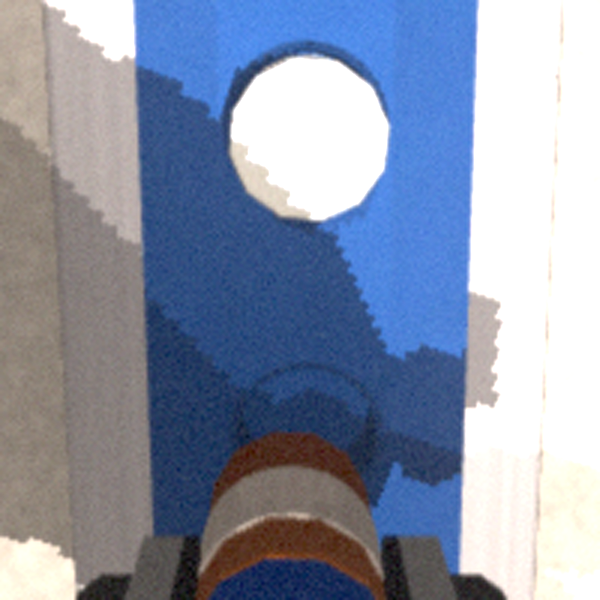

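The calibrated TCP projects to x=331 but the held vial appears at 326.4, so the wrist camera is biased by about 1.7 mm and the scene cameras hold up. Next I check the vial's tilt with pixel profiles.

Request:
drive_effector(increments="20,0,0,0,0,0,0;20,0,0,0,0,0,0")

```text
t: 6.12
eef_pos: [543.8, -186.5, 135.7]
ee_rot: [0.571, 0.821, 0.0, -0.0]
contact_force: [0.2, 0.0, -1.7]
grip_width: 22.9
finger_force: 39.4
```

```bash
python3 wr.py w3 '[[546.9,-187.6,57],[526.7,-133.2,97],[567.1,-242,97],[506.4,-78.9,57]]'; python3 go.py 546.9 -187.6 140
```

Run:
```python
import cv2,numpy as np
im=cv2.imread("pics/w3.png").astype(float); c=cv2.GaussianBlur(im,(1,1),0)[:,322:332].mean(1)
for r in range(238,400,2): print(r,c[r:r+2].mean(0).round().astype(int).tolist(),end="; ")
w=(im.min(2)>110).astype(np.uint8); w[:, :295]=0;w[:,375:]=0
k,l,st,ce=cv2.connectedComponentsWithStats(w); print([(st[i].tolist(),ce[i].round(1).tolist()) for i in range(1,k) if st[i][4]>300])
```

```text
[[332.9, 255.5], [334.9, 156.7], [333.5, 385.7], [333.7, 33.5]]
cam [-2.83322718 -0.51000895 -0.06930978] [-443.52469452 -360.63177463  189.69859995] 402.5372028357197 326.5383370855664 241.70073033028487
t 6.17 pos [ 543.8 -186.7  135.8] F [-0.7  0.1 -0. ] w 22.6 ff 39.4
shift now-axes [-1.9  2.6 -4.2] shift target-axes [-1.9  2.6 -4.2] rot [ 0.     -0.0002  0.0002]
238 [68, 40, 22]; 240 [64, 38, 22]; 242 [57, 34, 20]; 244 [53, 30, 18]; 246 [52, 31, 19]; 248 [53, 32, 18]; 250 [52, 31, 18]; 252 [51, 30, 19]; 254 [25, 25, 39]; 256 [19, 25, 44]; 258 [17, 23, 42]; 260 [17, 24, 42]; 262 [17, 24, 42]; 264 [29, 35, 50]; 266 [55, 60, 67]; 268 [57, 62, 68]; 270 [56, 60, 68]; 272 [58, 62, 68]; 274 [57, 61, 68]; 276 [57, 61, 68]; 278 [56, 60, 66]; 280 [65, 71, 79]; 282 [44, 53, 68]; 284 [17, 28, 48]; 286 [15, 26, 47]; 288 [14, 26, 47]; 290 [14, 26, 48]; 292 [16, 29, 50]; 294 [19, 34, 62]; 296 [43, 28, 30]; 298 [47, 23, 12]; 300 [47, 22, 10]; 302 [48, 23,
[... 287 characters left out ...]
, 14]; 336 [65, 31, 13]; 338 [65, 32, 15]; 340 [65, 31, 14]; 342 [66, 32, 15]; 344 [66, 32, 16]; 346 [66, 32, 16]; 348 [65, 32, 14]; 350 [66, 32, 16]; 352 [66, 33, 16]; 354 [66, 32, 16]; 356 [66, 32, 16]; 358 [65, 32, 14]; 360 [66, 33, 16]; 362 [65, 31, 14]; 364 [65, 32, 16]; 366 [66, 33, 17]; 368 [66, 33, 16]; 370 [66, 32, 17]; 372 [66, 32, 16]; 374 [66, 33, 17]; 376 [66, 34, 18]; 378 [66, 33, 17]; 380 [109, 106, 108]; 382 [150, 164, 174]; 384 [150, 165, 175]; 386 [151, 165, 175]; 388 [150, 164, 174]; 390 [151, 165, 175]; 392 [151, 164, 174]; 394 [151, 165, 175]; 396 [150, 164, 174]; 398 [150, 164, 174]; [([305, 130, 52, 54, 2033], [331.0, 155.7]), ([308, 375, 45, 31, 975], [330.4, 390.5])]
```

Run:
```python
import cv2,numpy as np
from scipy.optimize import least_squares
from scipy.spatial.transform import Rotation as R
K=np.array([[402.54,0,326.54],[0,402.54,241.7],[0,0,1.]])
rv=np.array([-2.83322718,-0.51000895,-0.06930978]);tv=np.array([-443.52469452,-360.63177463,189.69859995])
p=np.array([543.8,-186.6,135.75]); Q=R.from_euler("z",.356+np.pi/2)*R.from_euler("x",np.pi)
ob=np.array([254,295.5,314.5,380.2])
V=np.float64([[12,0],[12,50],[12,65],[-12,65]])  # (x, height)
def f(a):
    o,t,b,dy=a[0],a[1],a[2],a[3] if len(a)>3 else 0
    x=o+V[:,0]*np.cos(t)+(V[:,1]-47)*np.sin(t); z=b-47+(47-V[:,1])*np.cos(t)+47-0+V[:,0]*np.sin(t)
    P=p+Q.apply(np.c_[x,0*x,z]); return cv2.projectPoints(P,rv,tv,K,None)[0].reshape(-1,2)[:,1]+dy-ob
for x0 in([0,0,33],[0,0,33,0]):
    r=least_squares(f,x0); print(r.x.round(3),r.fun.round(1))
r=least_squares(lambda a:f([a[0],0,a[1]]),[0,33]); print("no tilt",r.x,r.fun.round(1))
```

```text
[-1.333e+00 -3.000e-03 -7.074e+00] [-0.1  0.2 -0.1  0. ]
[ 3.979 -0.034 -6.769 13.75 ] [-0.1  0.2 -0.1  0. ]
no tilt [-1.21058062 -7.35759256] [ 0.1  0.1 -0.3  0.1]
```

The fit gives no tilt, with an x offset near -1 mm by the wrist camera against +2 mm by the scene cameras. I lower to just above the mouth and settle the conflict with both fixed cameras.

Request:
drive_effector(increments="20,-1.2,1.3,10,0,0,0;20,-1.1,1.3,15,0,0,0;20,0,0,6,0,0,0;20,0,0,0,0,0,0;20,0,0,0,0,0,0;20,0,0,0,0,0,0")

```text
t: 6.67
eef_pos: [547.0, -189.3, 105.1]
ee_rot: [0.571, 0.821, -0.0, 0.0]
contact_force: [-0.8, 0.1, -0.4]
grip_width: 22.7
finger_force: 39.4
```

```bash
python3 go.py 546.9 -187.6 105
```

Run:
```python
from bench import arm, ticket, grab_frame
import cv2,numpy as np
a=grab_frame("scene")["frame"]; b=grab_frame("side")["frame"]
cv2.imwrite("pics/scene2.png",a);cv2.imwrite("pics/side2.png",b)
A=cv2.resize(a[165:245,190:290],None,fx=4,fy=4,interpolation=cv2.INTER_CUBIC);B=cv2.resize(b[265:365,265:365],None,fx=4,fy=4,interpolation=cv2.INTER_CUBIC)
c=np.zeros((400,800,3),np.uint8);c[:320,:400]=A;c[:,400:]=B
cv2.imwrite("pics/v2.png",cv2.convertScaleAbs(c,alpha=1.7))
```

```bash
python3 go.py 546.9 -187.6 105
```

Run:
```python
from loc import *
print(proj("scene",[[546.9,-187.6,57]]),proj("side",[[546.9,-187.6,57]]))
```

```text
t 6.67 pos [ 547.  -189.3  105.1] F [-0.8  0.1 -0.4] w 22.7 ff 39.4
shift now-axes [1.6 0.5 0.1] shift target-axes [1.6 0.5 0.1] rot [ 0.0002  0.0003 -0.0018]
t 6.77 pos [ 547.3 -189.6  105.5] F [ 0.  -0.3  0.1] w 22.9 ff 39.4
shift now-axes [2.  0.3 0.5] shift target-axes [2.  0.3 0.5] rot [ 0.0009  0.001  -0.002 ]
[[244.86607568 214.17433067]] [[313.24324732 338.3758011 ]]
```

View pics/v2.png

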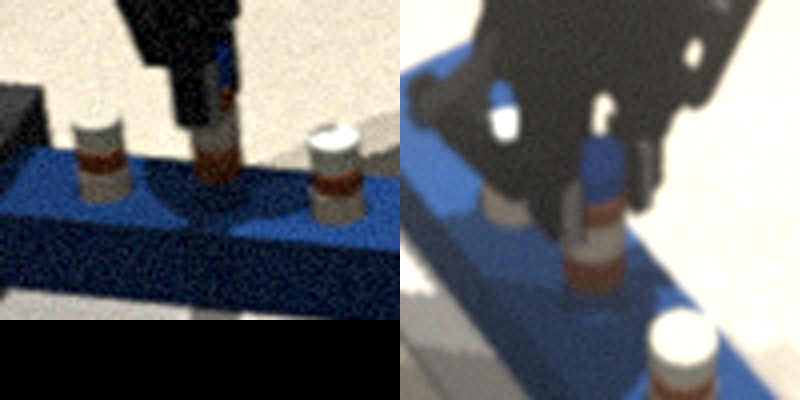

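The view shows the held vial's underside. In the scene crop it spans x 194–242 with its lowest row at 185; in the side crop, x 565–626 with its lowest row at 292. I fit its position from these.

Run:
```python
from loc import *
a=np.linspace(0,2*np.pi,90)
def ft(p,z=None):
    P=np.c_[p[0]+12*np.cos(a),p[1]+12*np.sin(a),0*a+(p[2])]
    o=[]
    for n in("scene","side"):
        q=proj(n,P); o+=[q[:,0].min(),q[:,0].max(),q[:,1].max()]
    return np.array(o)
k=lambda u,o:(u+.5)/4-.5+o
ob=np.array([k(194,190),k(242,190),k(185,165),k(165,265),k(226,265),k(292,265)])
r=least_squares(lambda p:ft(p)-ob,[547,-188,68]); print("held bottom",r.x.round(1),r.fun.round(2))
# control: seated_1/2 base circles at z57 in same crop
```

```bash
python3 go.py 546.9 -187.6 105
```

```text
held bottom [ 547.7 -186.8   73.1] [-0.35  0.36  0.01 -0.37  0.37  0.  ]
t 6.77 pos [ 547.3 -189.6  105.5] F [ 0.  -0.3  0.1] w 22.9 ff 39.4
shift now-axes [2.  0.3 0.5] shift target-axes [2.  0.3 0.5] rot [ 0.0009  0.001  -0.002 ]
```

The two estimates agree the vial is within about 1 mm of the pocket axis. I apply a small correction and go down gently, watching the force.

Request:
drive_effector(increments="20,-0.4,-0.6,6,0,0,0;20,0,0,4,0,0,0;20,0,0,4,0,0,0;20,0,0,4,0,0,0;20,0,0,4,0,0,0;20,0,0,0,0,0,0")

```text
t: 7.27
eef_pos: [545.6, -189.7, 81.6]
ee_rot: [0.572, 0.821, -0.0, -0.001]
contact_force: [-0.2, -0.3, -0.2]
grip_width: 22.9
finger_force: 39.4
```

```bash
python3 go.py 546.9 -187.6 65
```

```text
t 7.27 pos [ 545.6 -189.7   81.6] F [-0.2 -0.3 -0.2] w 22.9 ff 39.4
shift now-axes [ 1.5  2.  16.6] shift target-axes [ 1.5  1.9 16.6] rot [-0.0013 -0.0013 -0.0021]
```

Request:
drive_effector(increments="20,0,0,4,0,0,0;20,0,0,4,0,0,0;20,0,0,4,0,0,0;20,0,0,2,0,0,0;20,0,0,0,0,0,0")

```text
t: 7.68
eef_pos: [545.9, -189.8, 68.1]
ee_rot: [0.572, 0.821, -0.0, -0.001]
contact_force: [0.1, -0.0, -0.3]
grip_width: 22.8
finger_force: 39.4
```

Request:
drive_effector(increments="20,0,0,1,0,0,0;20,0,0,1,0,0,0;20,0,0,0,0,0,0")

```text
t: 7.93
eef_pos: [546.4, -190.0, 66.8]
ee_rot: [0.572, 0.821, -0.0, 0.0]
contact_force: [0.2, 0.4, -1.9]
grip_width: 22.9
finger_force: 39.4
```

```bash
python3 go.py 546.9 -187.6 65
```

```text
t 7.93 pos [ 546.4 -190.    66.8] F [ 0.2  0.4 -1.9] w 22.9 ff 39.4
shift now-axes [2.1 1.3 1.8] shift target-axes [2.1 1.3 1.8] rot [ 0.0001  0.0002 -0.002 ]
```

Request:
drive_effector(increments="20,0,0,1,0,0,0;20,0,0,1,0,0,0;20,0,0,0,0,0,0")

```text
t: 8.18
eef_pos: [546.7, -190.2, 65.8]
ee_rot: [0.572, 0.821, -0.0, 0.001]
contact_force: [-1.9, -0.4, 5.0]
grip_width: 23.0
finger_force: 39.9
```

Request:
drive_effector(increments="20,0,0,1,0,0,0;20,0,0,1,0,0,0;20,0,0,0,0,0,0")

```text
t: 8.43
eef_pos: [546.9, -190.4, 65.7]
ee_rot: [0.572, 0.821, -0.0, 0.001]
contact_force: [-4.9, 2.3, 16.5]
grip_width: 22.9
finger_force: 41.2
```

```bash
python3 go.py 546.9 -187.6 65
```

```text
t 8.43 pos [ 546.9 -190.4   65.7] F [-4.9  2.3 16.5] w 22.9 ff 41.2
shift now-axes [2.6 1.  0.6] shift target-axes [2.6 1.  0.7] rot [ 0.0013  0.002  -0.002 ]
```

Floor contact comes at TCP z=65.7, exactly as predicted. I ease off, release and rise.

Request:
drive_effector(increments="20,0,0,-2,0,0,0;20,0,0,0,0,0,0;60,0,0,0,0,0,0;60,0,0,0,0,0,0;60,0,0,0,0,0,0;60,0,0,0,0,0,0;60,0,0,-10,0,0,0;60,0,0,-25,0,0,0;60,0,0,-35,0,0,0;60,0,0,-30,0,0,0;60,0,0,-15,0,0,0")

```text
t: 9.35
eef_pos: [548.1, -190.8, 184.7]
ee_rot: [0.572, 0.821, 0.0, 0.003]
contact_force: [-0.1, -0.3, 0.9]
grip_width: 60.1
finger_force: 0.0
```

```bash
python3 go.py 572.9 311.1 180
python3 wr.py w4 '[[546.9,-187.6,97]]'
```

```text
t 9.35 pos [ 548.1 -190.8  184.7] F [-0.1 -0.3  0.9] w 60.1 ff 0.0
shift now-axes [462.1 197.3   3.5] shift target-axes [461.7 198.2   4.7] rot [ 0.004   0.0043 -0.002 ]
[[327.8, 241.5]]
cam [-2.82981302 -0.5052765  -0.07589964] [-447.6816089  -377.74428619  232.0709494 ] 402.5372028357197 326.5383370855664 241.70073033028487
```

Request:
drive_effector(increments="60,24,10,0,0,0,0;60,37,16,0,0,0,0;60,37,16,0,0,0,0;60,37,16,0,0,0,0;60,37,16,0,0,0,0;60,37,16,0,0,0,0;60,37,16,0,0,0,0;60,37,16,0,0,0,0;60,37,16,0,0,0,0;60,37,16,0,0,0,0;60,37,16,0,0,0,0;60,37,16,0,0,0,0")

```text
t: 10.4
eef_pos: [570.9, 280.7, 179.7]
ee_rot: [0.572, 0.821, -0.0, 0.0]
contact_force: [0.7, -0.3, 0.6]
grip_width: 59.9
finger_force: 0.0
```

Request:
drive_effector(increments="60,20,8,0,0,0,0;60,8,3,4,0,0,0;60,0,0,0,0,0,0;60,0,0,0,0,0,0;60,0,0,0,0,0,0")

```text
t: 10.82
eef_pos: [572.0, 307.1, 175.6]
ee_rot: [0.572, 0.82, -0.001, 0.0]
contact_force: [0.4, -0.8, 0.5]
grip_width: 60.3
finger_force: 0.0
```

```bash
python3 go.py 572.9 311.1 30
python3 wr.py w5 '[[572.9,311.1,65]]'
```

Run:
```python
import cv2
for n in("w4","w5"):
    h=cv2.cvtColor(cv2.imread(f"pics/{n}.png"),cv2.COLOR_BGR2HSV); k,l,st,c=cv2.connectedComponentsWithStats(cv2.inRange(h,(112,190,50),(125,255,255)))
    print(n,[(st[i].tolist(),c[i].round(1).tolist()) for i in range(1,k) if st[i][4]>300])
```

```text
t 10.82 pos [572.  307.1 175.6] F [ 0.4 -0.8  0.5] w 60.3 ff 0.0
shift now-axes [  3.5   2.4 145.5] shift target-axes [  3.4   2.2 145.6] rot [-0.0011  0.0008 -0.0037]
[[331.8, 232.6]]
cam [-2.83267914 -0.50437325 -0.06750608] [-641.66161888   67.74262969  348.57102745] 402.5372028357197 326.5383370855664 241.70073033028487
w4 []
w5 []
```

Request:
drive_effector(increments="60,3.5,2.3,20,0,0,0;60,0,0,30,0,0,0;60,0,0,30,0,0,0;60,0,0,30,0,0,0;60,0,0,25,0,0,0;60,0,0,10.5,0,0,0;60,0,0,0,0,0,0;60,0,0,0,0,0,0")

```text
t: 11.53
eef_pos: [573.2, 312.0, 30.8]
ee_rot: [0.572, 0.82, -0.0, -0.0]
contact_force: [0.7, 0.3, 0.7]
grip_width: 60.1
finger_force: 0.0
```

```bash
python3 go.py 572.9 311.1 30
```

```text
t 11.53 pos [573.2 312.   30.8] F [0.7 0.3 0.7] w 60.1 ff 0.0
shift now-axes [-0.7 -0.6  0.8] shift target-axes [-0.7 -0.6  0.8] rot [-0.0004  0.0002 -0.0033]
```

Request:
drive_effector(increments="20,0,0,0,0,0,0;20,0,0,0,0,0,0;20,0,0,0,0,0,0;20,0,0,0,0,0,0;20,0,0,0,0,0,0;20,0,0,0,0,0,0", force=40)

```text
t: 12.03
eef_pos: [574.5, 313.5, 32.4]
ee_rot: [0.571, 0.821, 0.001, 0.001]
contact_force: [0.5, -0.5, 6.4]
grip_width: 23.0
finger_force: 39.3
```

```bash
python3 go.py 572.9 311.1 30
```

```text
t 12.03 pos [574.5 313.5  32.4] F [ 0.5 -0.5  6.4] w 23.0 ff 39.3
shift now-axes [-1.7 -2.4  2.4] shift target-axes [-1.7 -2.4  2.4] rot [ 0.0038  0.0002 -0.0019]
```

Request:
drive_effector(increments="20,0,0,-10,0,0,0;20,0,0,-30,0,0,0;20,0,0,-35,0,0,0;20,0,0,-30,0,0,0;20,0,0,-10,0,0,0;20,0,0,0,0,0,0", force=40)

```text
t: 12.53
eef_pos: [575.4, 314.0, 149.6]
ee_rot: [0.571, 0.821, 0.003, 0.002]
contact_force: [0.6, 0.8, -0.6]
grip_width: 23.1
finger_force: 39.2
```

```bash
python3 go.py 504.9 -77.7 140
```

```text
t 12.53 pos [575.4 314.  149.6] F [ 0.6  0.8 -0.6] w 23.1 ff 39.2
shift now-axes [-343. -202.    8.] shift target-axes [-342.6 -202.6    9.6] rot [ 0.0075 -0.0003 -0.0019]
```

Request:
drive_effector(increments="20,-20,-12,0,0,0,0;20,-35,-20.7,1,0,0,0;20,-35,-20.7,1,0,0,0;20,-35,-20.7,1,0,0,0;20,-35,-20.7,1,0,0,0;20,-35,-20.7,1,0,0,0;20,-35,-20.7,1,0,0,0;20,-35,-20.7,1,0,0,0;20,-35,-20.7,1,0,0,0;20,-28,-16.5,0,0,0,0;20,-10,-6,0,0,0,0;20,0,0,0,0,0,0")

```text
t: 13.53
eef_pos: [500.7, -75.6, 135.7]
ee_rot: [0.573, 0.819, -0.001, -0.001]
contact_force: [0.4, 1.2, -0.2]
grip_width: 22.4
finger_force: 39.4
```

Request:
drive_effector(increments="20,0,0,0,0,0,0;20,0,0,0,0,0,0;20,0,0,0,0,0,0;20,0,0,0,0,0,0")

```text
t: 13.87
eef_pos: [502.6, -72.1, 137.1]
ee_rot: [0.571, 0.821, 0.0, -0.0]
contact_force: [0.6, -0.4, -0.9]
grip_width: 23.4
finger_force: 39.4
```

```bash
python3 go.py 504.9 -77.7 100
python3 wr.py w6 '[[506.4,-78.9,57],[526.7,-133.2,97]]'
```

```text
t 13.87 pos [502.6 -72.1 137.1] F [ 0.6 -0.4 -0.9] w 23.4 ff 39.4
shift now-axes [-6.1  0.2 37. ] shift target-axes [-6.   0.2 37.1] rot [-0.0002 -0.0004  0.0002]
[[330.5, 263.9], [331.2, 393.2]]
cam [-2.8330692  -0.50991555 -0.06916662] [-444.80221906 -243.72566161  223.05136059] 402.5372028357197 326.5383370855664 241.70073033028487
```

Request:
drive_effector(increments="20,-3,0.1,10,0,0,0;20,-3,0.1,15,0,0,0;20,0,0,10,0,0,0;20,0,0,4,0,0,0;20,0,0,0,0,0,0;20,0,0,0,0,0,0;20,0,0,0,0,0,0")

```text
t: 14.5
eef_pos: [505.1, -79.1, 98.7]
ee_rot: [0.572, 0.821, 0.0, 0.0]
contact_force: [0.4, 0.2, 0.2]
grip_width: 23.0
finger_force: 39.4
```

```bash
python3 go.py 504.9 -77.7 64.4
python3 wr.py w7 '[[506.4,-78.9,57],[526.7,-133.2,97]]'
```

Run:
```python
import cv2,numpy as np
from bench import arm, ticket, grab_frame
from scipy.optimize import least_squares
from scipy.spatial.transform import Rotation as R
f=grab_frame("wrist"); im=f["frame"].astype(float); s=arm.sense(); K=np.array([[f["fx"],0,f["cx"]],[0,f["fy"],f["cy"]],[0,0,1.]])
c=im[:,322:332].mean(1); g=c[:,0]-c[:,2]
# amber->cap (blue-red sign change) and brightness edges
d=np.abs(np.diff(cv2.GaussianBlur(c,(1,3),0),axis=0)).sum(1)
print([(i,int(d[i]),c[i+2].astype(int).tolist()) for i in range(220,420) if d[i]>9 and d[i]==d[max(0,i-3):i+4].max()])
for r in(272,275,278):
    row=im[r,270:390]; e=np.abs(np.diff(cv2.GaussianBlur(row,(1,3),0),axis=0)).sum(1); print(r,[(i+270,int(e[i])) for i in range(len(e)) if e[i]>15 and e[i]==e[max(0,i-3):i+4].max()])
p=s["eef_pos"];Q=R.from_quat(s["ee_rot"]); print(p.round(1))
a,b=grab_frame("scene")["frame"],grab_frame("side")["frame"]
A=cv2.resize(a[175:255,260:340],None,fx=5,fy=5,interpolation=cv2.INTER_CUBIC);B=cv2.resize(b[240:320,240:320],None,fx=5,fy=5,interpolation=cv2.INTER_CUBIC)
cv2.imwrite("pics/v3.png",cv2.convertScaleAbs(np.hstack([A,B]),alpha=1.7))
```

```text
t 14.5 pos [505.1 -79.1  98.7] F [0.4 0.2 0.2] w 23.0 ff 39.4
shift now-axes [ 1.4  0.3 34.3] shift target-axes [ 1.4  0.3 34.3] rot [ 0.0006  0.0005 -0.0019]
[[331.4, 274.4], [332.7, 434.3]]
cam [-2.83287466 -0.5066191  -0.07006692] [-445.31948524 -239.77190944  183.81592375] 402.5372028357197 326.5383370855664 241.70073033028487
[(247, 10, [63, 37, 22]), (260, 23, [15, 22, 39]), (272, 34, [49, 54, 61]), (291, 44, [14, 26, 45]), (305, 30, [45, 24, 16]), (325, 11, [63, 30, 13]), (391, 28, [56, 56, 59]), (411, 107, [145, 159, 168])]
272 [(304, 16), (348, 17), (387, 89)]
275 [(295, 22), (302, 18), (314, 31), (337, 21), (349, 18), (387, 107)]
278 [(272, 16), (301, 21), (308, 32), (344, 28), (350, 20), (387, 100)]
[505.3 -79.2  99. ]
```

Request:
drive_effector(increments="20,1.1,0.7,4,0,0,0;20,0,0,4,0,0,0;20,0,0,3,0,0,0;20,0,0,3,0,0,0;20,0,0,0,0,0,0")

```text
t: 15.12
eef_pos: [504.3, -77.6, 83.4]
ee_rot: [0.572, 0.821, -0.0, -0.001]
contact_force: [-0.6, -0.4, -0.6]
grip_width: 22.7
finger_force: 39.4
```

```bash
python3 go.py 504.9 -77.7 64.4
```

```text
t 15.12 pos [504.3 -77.6  83.4] F [-0.6 -0.4 -0.6] w 22.7 ff 39.4
shift now-axes [-0.4  0.5 19. ] shift target-axes [-0.3  0.5 19. ] rot [-0.0013 -0.0009 -0.002 ]
```

Bottom is at ~51, already in the bore, with no force. Continuing.

Request:
drive_effector(increments="20,0,0,4,0,0,0;20,0,0,4,0,0,0;20,0,0,4,0,0,0;20,0,0,3,0,0,0;20,0,0,1,0,0,0;20,0,0,0,0,0,0")

```text
t: 15.62
eef_pos: [504.7, -77.7, 67.8]
ee_rot: [0.572, 0.821, -0.0, -0.0]
contact_force: [-0.8, -1.1, 0.4]
grip_width: 23.0
finger_force: 39.4
```

Request:
drive_effector(increments="20,0,0,1,0,0,0;20,0,0,1,0,0,0;20,0,0,0,0,0,0")

```text
t: 15.87
eef_pos: [505.1, -77.8, 66.3]
ee_rot: [0.572, 0.821, -0.0, 0.0]
contact_force: [-0.4, -0.2, -0.3]
grip_width: 23.2
finger_force: 39.4
```

Request:
drive_effector(increments="20,0,0,1,0,0,0;20,0,0,1,0,0,0;20,0,0,0,0,0,0")

```text
t: 16.12
eef_pos: [505.2, -77.8, 64.4]
ee_rot: [0.572, 0.821, 0.0, 0.0]
contact_force: [-0.2, -0.1, 0.8]
grip_width: 23.0
finger_force: 39.3
```

```bash
python3 go.py 504.9 -77.7 64.4
```

```text
t 16.12 pos [505.2 -77.8  64.4] F [-0.2 -0.1  0.8] w 23.0 ff 39.3
shift now-axes [ 0.2 -0.2 -0. ] shift target-axes [ 0.2 -0.2 -0. ] rot [ 0.0003  0.0003 -0.002 ]
```

Request:
drive_effector(increments="20,0,0,1,0,0,0;20,0,0,1,0,0,0;20,0,0,0,0,0,0")

```text
t: 16.37
eef_pos: [505.4, -78.0, 64.3]
ee_rot: [0.572, 0.821, 0.0, 0.001]
contact_force: [-5.1, 1.1, 15.8]
grip_width: 23.4
finger_force: 40.9
```

Request:
drive_effector(increments="20,0,0,1,0,0,0;20,0,0,0,0,0,0")

```text
t: 16.53
eef_pos: [505.5, -78.0, 64.2]
ee_rot: [0.572, 0.821, 0.0, 0.001]
contact_force: [-7.2, 2.2, 22.2]
grip_width: 23.0
finger_force: 41.8
```

Request:
drive_effector(increments="20,0,0,-2.5,0,0,0;20,0,0,0,0,0,0;60,0,0,0,0,0,0;60,0,0,0,0,0,0;60,0,0,0,0,0,0;60,0,0,0,0,0,0;60,0,0,-10,0,0,0;60,0,0,-25,0,0,0;60,0,0,-35,0,0,0;60,0,0,-30,0,0,0;60,0,0,-10,0,0,0;60,0,0,0,0,0,0")

```text
t: 17.53
eef_pos: [507.6, -78.5, 177.6]
ee_rot: [0.572, 0.821, 0.001, 0.003]
contact_force: [0.1, -0.1, -0.4]
grip_width: 60.2
finger_force: 0.0
```

```bash
python3 go.py 589.1 -301 180
```

```text
t 17.53 pos [507.6 -78.5 177.6] F [ 0.1 -0.1 -0.4] w 60.2 ff 0.0
shift now-axes [-237.    -0.7   -1.4] shift target-axes [-237.    -1.1   -2.4] rot [ 0.0058  0.0043 -0.002 ]
```

Request:
drive_effector(increments="60,-22,0,-1,0,0,0;60,-36,0,-1,0,0,0;60,-36,0,0,0,0,0;60,-36,0,0,0,0,0;60,-36,0,0,0,0,0;60,-36,0,0,0,0,0;60,-25,0,0,0,0,0;60,-10,0,0,0,0,0;60,0,0,0,0,0,0;60,0,0,0,0,0,0;60,0,0,0,0,0,0")

```text
t: 18.45
eef_pos: [586.4, -298.7, 174.7]
ee_rot: [0.571, 0.821, 0.0, -0.001]
contact_force: [0.4, 0.3, 1.3]
grip_width: 59.7
finger_force: 0.0
```

```bash
python3 go.py 589.1 -301 86
python3 wr.py w8 '[[589.1,-301,117],[567.1,-242,97],[546.9,-187.6,97]]'
```

```text
t 18.45 pos [ 586.4 -298.7  174.7] F [0.4 0.3 1.3] w 59.7 ff 0.0
shift now-axes [-3.3  1.9 88.7] shift target-axes [-3.1  1.8 88.7] rot [-0.0013 -0.0022 -0.0013]
[[332.1, 269.2], [331.8, 144.8], [332.1, 24.3]]
cam [-2.83501019 -0.50811251 -0.06692792] [-444.92126514 -486.11356095  197.30284119] 402.5372028357197 326.5383370855664 241.70073033028487
```

View pics/w8.png

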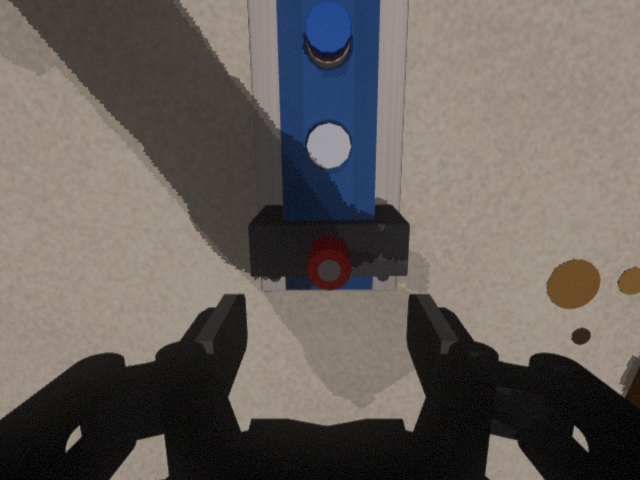

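The last view shows the knob at (329,268) between the fingers, and the loaded vial in pocket b at (329,26), both where predicted for a seated vial. Descending to the knob.

Request:
drive_effector(increments="60,-3.2,1.2,10,0,0,0;60,0,0,20,0,0,0;60,0,0,25,0,0,0;60,0,0,20,0,0,0;60,0,0,10,0,0,0;60,0,0,3,0,0,0;60,0,0,0,0,0,0;60,0,0,0,0,0,0")

```text
t: 19.17
eef_pos: [590.0, -302.8, 88.9]
ee_rot: [0.571, 0.821, -0.0, 0.001]
contact_force: [0.9, 0.1, -0.0]
grip_width: 60.1
finger_force: 0.0
```

```bash
python3 go.py 589.1 -301 86
```

```text
t 19.17 pos [ 590.  -302.8   88.9] F [ 0.9  0.1 -0. ] w 60.1 ff 0.0
shift now-axes [ 2.  -0.2  2.9] shift target-axes [ 2.  -0.2  2.9] rot [ 0.0009  0.0013 -0.0017]
```

Request:
drive_effector(increments="20,0,0,0,0,0,0;20,0,0,0,0,0,0;20,0,0,0,0,0,0;20,0,0,0,0,0,0;20,0,0,0,0,0,0;20,0,0,0,0,0,0", force=70)

```text
t: 19.67
eef_pos: [589.4, -303.5, 89.4]
ee_rot: [0.572, 0.82, -0.001, 0.001]
contact_force: [-2.6, -0.3, 5.3]
grip_width: 22.1
finger_force: 68.3
```

```bash
python3 go.py 589.1 -301 104
```

```text
t 19.67 pos [ 589.4 -303.5   89.4] F [-2.6 -0.3  5.3] w 22.1 ff 68.3
shift now-axes [  2.4   0.6 -14.6] shift target-axes [  2.4   0.6 -14.6] rot [-0.0002  0.0021 -0.0024]
```

Request:
drive_effector(increments="20,0,0,-3,0,0,0;20,0,0,-3,0,0,0;20,0,0,-3,0,0,0;20,0,0,-3,0,0,0;20,0,0,0,0,0,0")

```text
t: 20.08
eef_pos: [589.3, -303.4, 99.7]
ee_rot: [0.572, 0.82, -0.001, 0.0]
contact_force: [1.6, -4.9, -7.7]
grip_width: 22.3
finger_force: 68.9
```

Request:
drive_effector(increments="20,0,0,-2,0,0,0;20,0,0,-2,0,0,0;20,0,0,-2,0,0,0;20,0,0,0,0,0,0;20,0,0,0,0,0,0")

```text
t: 20.5
eef_pos: [589.3, -303.4, 105.1]
ee_rot: [0.572, 0.82, -0.001, 0.0]
contact_force: [2.4, -6.3, -9.9]
grip_width: 21.8
finger_force: 68.9
```

```bash
python3 go.py 589.1 -301 107.4
```

```text
t 20.5 pos [ 589.3 -303.4  105.1] F [ 2.4 -6.3 -9.9] w 21.8 ff 68.9
shift now-axes [ 2.3  0.6 -2.3] shift target-axes [ 2.3  0.6 -2.3] rot [-0.0009  0.0008 -0.0024]
```

Request:
drive_effector(increments="20,-0.5,0,-1,0,0,0;20,0,0,-1,0,0,0;20,0,0,0,0,0,0;20,0,0,0,0,0,0")

```text
t: 20.83
eef_pos: [589.3, -303.4, 106.7]
ee_rot: [0.572, 0.82, -0.0, -0.0]
contact_force: [1.2, -4.7, -9.7]
grip_width: 22.1
finger_force: 68.9
```

Request:
drive_effector(increments="20,0,0,-1,0,0,0;20,0,0,0,0,0,0;20,0,0,0,0,0,0")

```text
t: 21.08
eef_pos: [589.3, -303.4, 107.5]
ee_rot: [0.572, 0.82, -0.0, -0.0]
contact_force: [3.0, -4.6, -10.7]
grip_width: 22.0
finger_force: 69.5
```

Request:
drive_effector(increments="20,0,0,-1,0,0,0;20,0,0,0,0,0,0;20,0,0,0,0,0,0")

```text
t: 21.33
eef_pos: [589.3, -303.4, 107.5]
ee_rot: [0.572, 0.82, -0.0, -0.001]
contact_force: [3.4, -5.6, -15.4]
grip_width: 22.4
finger_force: 69.5
```

The hard stop shows at z=107.5, an 18.1 mm lift with the force now rising. A final small pull and hold, then a coded check of the vials.

Request:
drive_effector(increments="20,0,0,-0.7,0,0,0;20,0,0,0,0,0,0;20,0,0,0,0,0,0;20,0,0,0,0,0,0;20,0,0,0,0,0,0;20,0,0,0,0,0,0")

```text
t: 21.83
eef_pos: [589.3, -303.4, 107.6]
ee_rot: [0.572, 0.82, -0.0, -0.001]
contact_force: [4.7, -6.5, -18.0]
grip_width: 21.9
finger_force: 69.5
```

Run:
```python
from bench import arm, ticket, grab_frame
from loc import *
for n in("scene","side"):
    im=grab_frame(n)["frame"]; h=cv2.cvtColor(im,cv2.COLOR_BGR2HSV)
    for nm,P in(("a",(506.4,-78.9)),("b",(546.9,-187.6)),("s1",(526.7,-133.2)),("s2",(567.1,-242)),("yel",(499.9,139.7))):
        z=65 if nm=="yel" else 97
        u,v=proj(n,[*P,z])[0]; u2,v2=proj(n,[*P,z-7])[0]
        g=lambda u,v:im[int(round(v))-1:int(round(v))+2,int(round(u))-1:int(round(u))+2].mean((0,1)).astype(int).tolist()
        print(n,nm,(round(u),round(v)),"captop",g(u,v),"above",g(u,v-7),"h-30",g(*proj(n,[*P,z-30])[0]))
```

```bash
python3 go.py 589.1 -301 107.5
```

```text
scene a (303, 202) captop [119, 50, 20] above [44, 48, 52] h-30 [4, 13, 31]
scene b (243, 196) captop [118, 49, 17] above [124, 138, 145] h-30 [9, 18, 34]
scene s1 (273, 199) captop [151, 157, 153] above [43, 47, 49] h-30 [11, 21, 35]
scene s2 (213, 194) captop [151, 158, 154] above [126, 139, 146] h-30 [9, 17, 32]
scene yel (413, 250) captop [35, 122, 149] above [127, 141, 147] h-30 [5, 15, 30]
side a (273, 275) captop [155, 87, 59] above [160, 170, 175] h-30 [50, 55, 69]
side b (313, 321) captop [153, 81, 46] above [123, 84, 61] h-30 [51, 42, 48]
side s1 (292, 297) captop [185, 192, 190] above [124, 94, 78] h-30 [48, 58, 72]
side s2 (335, 348) captop [37, 37, 38] above [83, 58, 43] h-30 [23, 22, 23]
side yel (252, 208) captop [68, 162, 191] above [163, 181, 190] h-30 [52, 64, 78]
t 21.93 pos [ 589.3 -303.4  107.6] F [  4.7  -6.2 -17.9] w 21.9 ff 69.5
shift now-axes [2.3 0.7 0.1] shift target-axes [2.3 0.7 0.1] rot [-0.0017 -0.0013 -0.0023]
```

Both blue caps show at the seated height in both views, the other vials show where they were (`seated_2` is hidden by the gripper in the side view), and the knob is held against its stop.

```bash
python3 -c "
from bench import arm, ticket, grab_frame
print(ticket.hand_in())"
```

```text
the job is handed in; nothing more can be done
None
```

Both blue-capped vials are seated on the floors of the two empty pockets and released, the plunger knob is gripped and held at its upper stop (about 18 mm lift), and the job was handed in at about 22 s; no verdict was returned.

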